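# Lock the viewer's lens collar and hold the sample ball over the lens

## Task

First turn the lock collar of the bench viewer until its upright tab lines up with the white mark on the housing. Then pick up the sample tray by its grip with the steel ball lying loose in its pocket, carry it without tipping it or losing the ball, and finish while still holding it: level, still and clear of the viewer, with the ball's pocket centred over the lens and the tray's underside about 60 mm above the lens glass. Leave the collar on its mark and the bottles and the screwdriver where they are.

Things in the scene. Friction and masses are not known exactly. Their poses are not given: they have to be found in the camera images.
- viewer: Grey bench viewer bolted to the bench: a housing 150 x 150 mm and 56 mm high with an upward-looking lens in the middle of its top. Origin at the centre of its underside, on the work surface; z up; x points from the lens to the white mark. It may stand on either side of the bench, turned.
- lens (a point): Centre of the round lens glass (56 mm across, in a black barrel 68 mm across), 72 mm above the bench and on the vertical axis that the collar turns about; looks straight up. The collar's flat top is level with it.
- mark (a point): The white locked mark: a low fixed bar 16 mm long (radially), 8 mm wide, on the top of the housing just outside the collar, 64 mm from the lens axis. This point is the middle of its top, 68 mm above the bench (4 mm lower than the collar's top).
- collar (a joint): Angle of the lock collar, a dark knurled steel ring (72 mm inner, 104 mm outer diameter) around the lens: 0 when the tab lines up with the white mark (locked), positive anticlockwise seen from above. It starts between -1.35 and -0.7, so it is turned anticlockwise; stops at -1.6 and +0.35. It stays where it is left; light friction, about 1.5 N at the tab.
- tab_top (a point): Centre of the top of the collar's upright steel tab, 100 mm above the bench. The tab stands 28 mm above the collar's top, 44 mm from the lens axis, is 10 mm thick around the collar and 14 mm deep radially, and turns with the collar. Its axes turn with the collar: x points from the lens axis outward to the tab.
- tray: Aluminium sample tray lying loose on the bench: a plate 145 (x) x 90 (y) x 8 mm, about 0.3 kg. Origin at the centre of its underside, z up. In its middle stands a black upright grip; near its +x end is the one round pocket.
- tray_grip (a point): Middle of the top of the tray's black grip, 52 mm above the tray's underside. The grip is a fin 40 mm long (tray x), 12 mm thick (tray y), standing 44 mm above the plate's top, near the tray's centre of mass.
- pocket (a point): Point on the tray's underside below the centre of the pocket, 45 mm from the tray's origin along tray +x. The pocket is a round hole 34 mm across with a glass floor 3 mm above the tray's underside, so its rim stands 5 mm above the floor.
- ball_center (a point): Centre of the loose steel ball, 24 mm diameter, 56 g, lying in the tray's pocket with about 5 mm of play each way; centre 15 mm above the tray's underside.
- amber_bottle: Bystander: small amber glass bottle with a black cap, 36 mm diameter, 75 mm high; origin at the centre of its underside.
- white_bottle: Bystander: white plastic bottle, 40 mm diameter, 100 mm high; origin at the centre of its underside.
- screwdriver: Bystander: screwdriver with a blue handle, 150 mm long, lying on the bench along its own x.
There are look-alikes about, which are no part of the job. Of the things shaped like the tray, the aluminium one is meant.

How it is judged:
By the outcome, as a careful person would: the job done as asked, in the order asked, and still so for the second after the job is handed in, while the arm keeps its last pose, push and grip.
It also fails if it takes over 64 s, if anything falls off the work surface, if the arm or the gripper's body presses on something with over 40 N, if the wrist force passes 120 N, or if a joint passes its speed limit or range.

## Robot

A 6-joint arm with a two-finger parallel gripper is mounted at the origin on the work surface. World frame = base frame: x ahead of the robot, y to its left, z up, the work surface at z = 0. Lengths are in m, angles in rad, forces in N, time in s.
With the tool pointing down it reaches from about 0.375 to 0.975 m from the base axis. Payload 3.8 kg.
Tool frame: the origin (TCP) lies midway between the tips of the shut fingers; the grasp point (between the pads) lies 19 mm behind it; z points along the fingers, y is the line along which they close (so a half turn about z gives the same grasp; the last joint's range is limited). The gripper opens to 88 mm and grips with 3 to 60 N. Pads are 18 mm wide; open, the fingers measure 123 mm over their backs; the gripper's body (75 mm by 187 mm) begins 45 mm behind the grasp point.
Start: joints at [1.164, 0.264, 1.604, -0, 1.274, -0.037], TCP at [0.244, 0.629, 0.239] pointing down, gripper open.
Joint ranges: [-2.63, 2.63], [-0.94, 2.18], [0.31, 2.57], [-1.31, 4.45], [0, 2.66], [-2.55, 2.55]. Speed limits (rad/s): [2.57, 2.57, 3.14, 3.14, 3.14, 3.14].

## Interface

Orientations are given as a rotation vector (axis times angle).
In Python, from cell import manip, inverse_kinematics, cams, order gives the robot as it stands. Calls block until the motion is done:
- manip.move_pose(position, orientation): joint-space move of the TCP to a pose.
- manip.move_linear(position, rate=0.15, rot=None): straight line of the TCP; rot=None keeps the orientation; rate is the mean speed in m/s.
- manip.set_joints(angles): joint-space move.
- manip.set_gripper(opening, force=None): finger opening in m; force is the grip in N (None keeps the last); returns when the fingers have stopped.
- manip.dwell(seconds).
- inverse_kinematics(position, orientation): joint angles nearest the present ones, or None.
- manip.state(): the state.
- cams.capture(name): name is "side" or "top" or "wrist"; returns a dict with "image" (400x640x3 uint8, blue, green, red), "z_map" (400x640 float32, m along the optical axis (not along the pixel's ray), 0 where there is no reading), "intrinsics" (3x3 intrinsics, pixels), "k1" (the pictures are not rectified: a ray, as slopes to the right and down, at radius r is drawn at 1 + k1 r^2 times it, then the intrinsics apply), "position" and "orientation" of the camera in the world; the wrist camera has in their place "T_tool_cam" (4x4, takes a point from camera to tool coordinates, whose origin is the TCP and whose axes are the flange's). Camera axes: x right, y down, z forward; pixel columns grow to the right and rows downward; lengths in m; the calibration is good to about 2 mm. A picture is of the moment at which its call begins: read the wrist's pose just before it.
A pose or a line that the arm cannot do raises manip.IKError and nothing moves.
- order.close_job(): hands the job in; it is judged then, once.
The state is a dict: "clock": time; "joint_pos": joint angles; "joint_velocities": joint speeds; "tau": joint torques, N m; "tool_pos": TCP position; "tcp_rot": TCP orientation; "contact_force": force on the tool from outside, world axes, zero at the start; "moment": the same for the moment, N m; "gripper_width": finger opening in m; "grasp_force": force on a finger pad.
Only numpy, scipy, OpenCV 4.12 (cv2) and the standard library are available. Lean on these libraries where they do the work, as an engineer would, in place of code of your own. Each camera call takes 0.05 s, during which the arm holds its last target. There are 200 camera calls.

## Working session

There is one attempt and no reset: what is moved stays moved. The work goes in short steps, each a Python script; the robot and the scene stay as the last script left them, time stands still between calls to the robot, and variables do not carry over. Pictures are saved under pics/ and viewed, at most 10 in all, crops included, and the job is handed in when it is done.

```bash
ls; mkdir -p pics; cat > h.py <<'E'
import numpy as np, cv2, pickle
from scipy.spatial.transform import Rotation as R
from cell import manip, inverse_kinematics, cams, order
def cap(name):
    s=manip.state(); c=cams.capture(name)
    if name=="wrist":
        T=np.eye(4); T[:3,:3]=R.from_rotvec(s["tcp_rot"]).as_matrix(); T[:3,3]=s["tool_pos"]
        T=T@np.array(c["T_tool_cam"])
    else:
        T=np.eye(4); o=np.array(c["orientation"]); T[:3,:3]=o if o.shape==(3,3) else R.from_rotvec(o).as_matrix(); T[:3,3]=c["position"]
    c["T"]=T; return c
def rays(c,uv):
    K=np.array(c["intrinsics"]); k=c["k1"]
    p=cv2.undistortPoints(np.array(uv,float).reshape(-1,1,2),K,np.array([k,0,0,0,0.])).reshape(-1,2)
    return np.c_[p,np.ones(len(p))]
def plane(c,uv,z):
    d=rays(c,uv)@c["T"][:3,:3].T; o=c["T"][:3,3]
    return o+d*((z-o[2])/d[:,2])[:,None]
def deep(c):
    h,w=c["z_map"].shape; v,u=np.mgrid[:h,:w]
    P=rays(c,np.c_[u.ravel(),v.ravel()])*c["z_map"].reshape(-1,1)
    return (P@c["T"][:3,:3].T+c["T"][:3,3]).reshape(h,w,3)
E
python3 - <<'E'
from h import *
for n in("top","side"):
    c=cap(n); cv2.imwrite(f"pics/{n}0.png",c["image"]); pickle.dump(c,open(n+"0.pkl","wb")); print(n,c["T"].round(3).tolist(),c["k1"],c["intrinsics"])
s=manip.state(); print({k:np.round(v,3).tolist() for k,v in s.items()}); print(R.from_rotvec(s["tcp_rot"]).as_matrix().round(3))
E
```

```text
pics
top [[0.018, -0.997, 0.074, 0.432], [-1.0, -0.018, 0.004, -0.071], [-0.003, -0.074, -0.997, 1.109], [0.0, 0.0, 0.0, 1.0]] 0.029572024311563666 [[456.25094275   0.         320.99021937]
 [  0.         456.25094275 200.0905992 ]
 [  0.           0.           1.        ]]
side [[-0.825, -0.372, 0.426, 0.182], [-0.566, 0.521, -0.639, 0.426], [0.016, -0.768, -0.64, 0.586], [0.0, 0.0, 0.0, 1.0]] -0.056010285679264186 [[363.81784114   0.         318.21193092]
 [  0.         363.81784114 198.49296929]
 [  0.           0.           1.        ]]
{'clock': 0.1, 'joint_pos': [1.164, 0.265, 1.605, 0.0, 1.274, -0.037], 'joint_velocities': [-0.0, -0.003, -0.0, -0.0, -0.001, 0.001], 'tau': [0.001, -50.361, -35.807, 0.073, 0.023, -0.0], 'tool_pos': [0.244, 0.629, 0.237], 'tcp_rot': [-0.578, -3.088, 0.003], 'contact_force': [0.627, -0.027, 0.209], 'moment': [-0.011, 0.011, 0.023], 'grasp_force': 0.0, 'gripper_width': 0.088}
[[-0.932  0.361 -0.001]
 [ 0.361  0.932 -0.002]
 [ 0.    -0.002 -1.   ]]
```

View pics/top0.png

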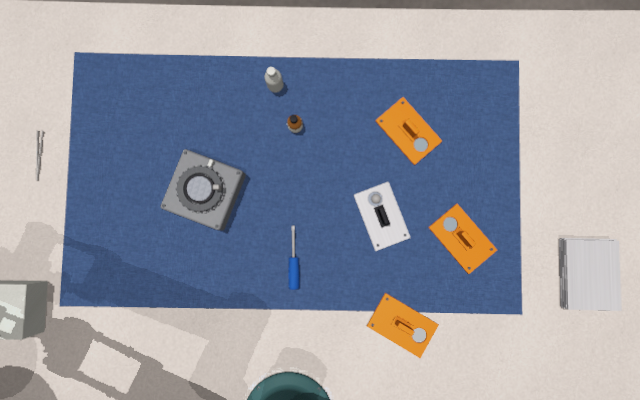

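View pics/side0.png

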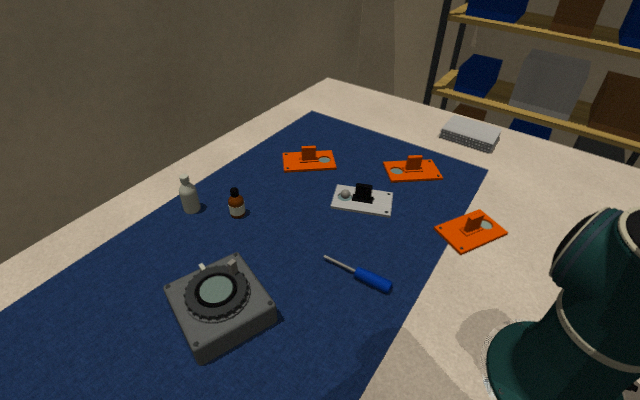

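The top view shows the viewer at about (202,189), its white mark at (211,163) and the tab at (221,187). The aluminium tray is at (382,216) with the ball at (376,198), and the bottles are at (274,80) and (295,124). The side view agrees with this, and the orange trays are the look-alikes.

```bash
python3 - <<'E'
from h import *
c=pickle.load(open("top0.pkl","rb"))
L=plane(c,[(200,188)],.072)[0]; M=plane(c,[(211,163)],.068)[0]; T=plane(c,[(221,187)],.1)[0]
g=plane(c,[(382,215)],.052)[0]; b=plane(c,[(376,198)],.015)[0]
print(L,M,T,g,b)
for n,q in(("mark",M-L),("tab",T-L),("tray",b-g)): print(n,np.hypot(*q[:2]),np.degrees(np.arctan2(q[1],q[0])))
R0=manip.state()["tcp_rot"]
c=cams.capture("wrist"); print(np.array(c["T_tool_cam"]).round(3),c["intrinsics"])
# look over the viewer, then tray, camera centred roughly
Tc=np.array(c["T_tool_cam"]); 
for i,P in enumerate((L,g)):
    Rm=R.from_rotvec(R0).as_matrix()
    off=Rm@(Tc[:3,3]+Tc[:3,2]*(0.33))   # aim optical axis
    p=[P[0]-off[0],P[1]-off[1],.30]
    print(p,inverse_kinematics(p,R0))
E
```

```text
[0.53099181 0.2096652  0.072     ] [0.58957352 0.18767936 0.068     ] [0.53139683 0.15566538 0.1       ] [ 0.47778182 -0.20865634  0.052     ] [ 0.52001627 -0.19871778  0.015     ]
mark 0.06257150591764658 -20.571220474227903
tab 0.05400133631406067 -89.57027372688815
tray 0.04338805897499137 13.241851515834298
[[ 0.001 -0.949 -0.315  0.083]
 [ 1.     0.001  0.001  0.   ]
 [-0.    -0.315  0.949 -0.146]
 [ 0.     0.     0.     1.   ]] [[311.73075312   0.         320.09092371]
 [  0.         311.73075312 203.33210428]
 [  0.           0.           1.        ]]
[np.float64(0.5113858297519241), np.float64(0.21687421295998377), 0.3] [ 3.57153307e-01  5.58466357e-03  1.78266075e+00 -1.49333631e-03
  1.35478009e+00 -8.43504971e-01]
[np.float64(0.458175842162862), np.float64(-0.20144732390934572), 0.3] [-0.46261234 -0.10426475  1.88749542 -0.00208959  1.3582738  -1.66315109]
```

```bash
python3 - <<'E'
from h import *
R0=manip.state()["tcp_rot"]
manip.move_pose([.505,.217,.27],[R0[0],R0[1],0])
c=cap("wrist"); cv2.imwrite("pics/w1.png",c["image"]); pickle.dump(c,open("w1.pkl","wb")); print(manip.state()["clock"])
E
```

```text
1.9833
```

View pics/w1.png

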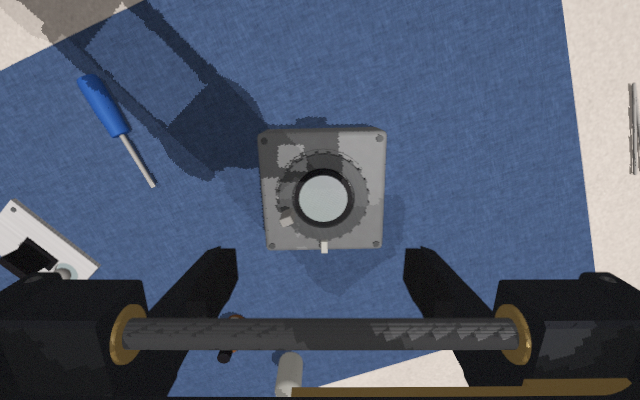

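The wrist view shows the lens glass centred at about (323,199), the mark at (324,247) and the tab near (286,219).

```bash
cat >> h.py <<'E'
def viewer(c):
    im=c["image"].astype(int); P=deep(c)
    g=im.min(2)
    # lens: bright blob, roughly at height .072, round
    def blobs(m):
        n,l,s,ce=cv2.connectedComponentsWithStats(m.astype(np.uint8)); return [(s[i,4],ce[i],l==i) for i in range(1,n) if s[i,4]>20]
    m=(g>150)&(abs(P[...,2]-.071)<.012)
    L=None;res={}
    for a,ce,mm in sorted(blobs(m),key=lambda t:-t[0])[:1]:
        cn=max(cv2.findContours(mm.astype(np.uint8),0,2)[0],key=cv2.contourArea)
        q=plane(c,cv2.convexHull(cn).reshape(-1,2),.072); (x,y),r=cv2.minEnclosingCircle(q[:,:2].astype(np.float32)); L=np.array([x,y]); print("lens",L,"r",r)
    d=np.hypot(P[...,0]-L[0],P[...,1]-L[1])
    # mark: bright, r .05-.075
    for a,ce,mm in blobs((g>185)&(d>.052)&(d<.08)&(P[...,2]>.055)&(P[...,2]<.08)):
        q=plane(c,[ce],.068)[0,:2]-L; print("mark",a,ce,np.hypot(*q),np.degrees(np.arctan2(q[1],q[0])))
    mt=(P[...,2]>.088)&(P[...,2]<.112)&(d<.06)
    for a,ce,mm in blobs(mt):
        q=P[mm][:,:2].mean(0)-L; z=np.median(P[mm][:,2]); mm2=mm&(P[...,2]>.096); v,u=np.nonzero(mm2)
        q2=plane(c,[(u.mean(),v.mean())],.1)[0,:2]-L
        print("tab",a,ce,z,np.hypot(*q),np.degrees(np.arctan2(q[1],q[0])),"top",np.hypot(*q2),np.degrees(np.arctan2(q2[1],q2[0])))
    return L
E
python3 - <<'E'
from h import *
for f in("w1","top0"):
  c=pickle.load(open(f+".pkl","rb")); viewer(c)
c=pickle.load(open("w1.pkl","rb"))
cv2.imwrite("pics/w1c.png",cv2.resize(c["image"][120:260,250:400],None,fx=4,fy=4,interpolation=cv2.INTER_NEAREST))
E
```

```text
lens [0.53007841 0.21235526] r 0.02757473848760128
mark 44 [323.72727273 246.86363636] 0.06331336897671981 -19.92389917046965
tab 157 [286.81528662 219.62420382] 0.09936471885828863 0.04264408185645087 -89.50713250742396 top 0.0430060300841318 -88.91734111756809
lens [0.25892934 0.61540574] r 0.05662751570343971
```

View pics/w1c.png

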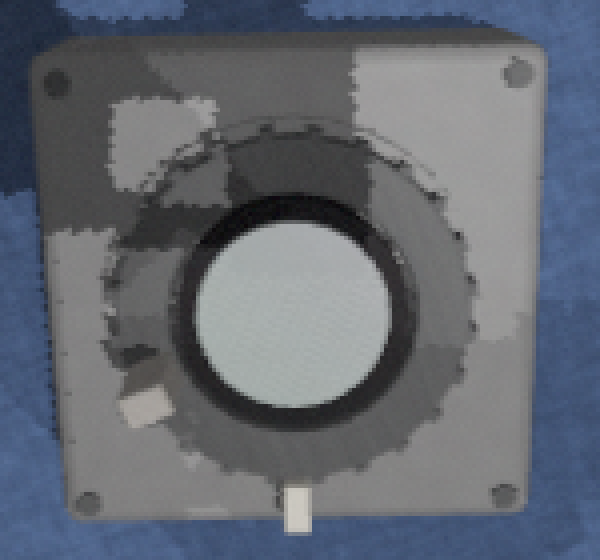

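```bash
cat >> h.py <<'E'
def down(a):
    a=np.radians(a); return R.from_matrix(np.array([[-np.sin(a),np.cos(a),0],[np.cos(a),np.sin(a),0],[0,0,-1]])).as_rotvec()
E
cat > turn.py <<'E'
from h import *
import sys
L=np.array([.5301,.2123]); a0,a1=float(sys.argv[1]),float(sys.argv[2])
def p(a,z): return [L[0]+.044*np.cos(np.radians(a)),L[1]+.044*np.sin(np.radians(a)),z]
for k in(90,-90):
    js=[inverse_kinematics(p(a,.079),down(a+k)) for a in(a0,(a0+a1)/2,a1)]
    ok=all(j is not None for j in js) and max(abs(j[5]) for j in js)<2.5 and abs(js[0][5]-js[2][5])<2
    print(k,[None if j is None else round(float(j[5]),2) for j in js],ok)
    if ok: break
manip.move_pose(p(a0,.14),down(a0+k)); manip.set_gripper(.04)
manip.move_linear(p(a0,.079),rate=.08)
print(manip.state()["contact_force"].round(1) if hasattr(manip.state()["contact_force"],"round") else manip.state()["contact_force"])
manip.set_gripper(0,force=8); print("w",manip.state()["gripper_width"],manip.state()["tool_pos"])
n=max(1,int(abs(a1-a0)/8))
for a in np.linspace(a0,a1,n+1)[1:]: manip.move_linear(p(a,.079),rate=.05,rot=down(a+k))
s=manip.state(); print(s["tool_pos"],np.round(s["contact_force"],1),s["gripper_width"],s["clock"])
manip.set_gripper(.04); manip.move_linear(p(a1,.15),rate=.15)
s=manip.state(); manip.move_pose([.505,.217,.27],down(69))
c=cap("wrist"); cv2.imwrite("pics/w_turn.png",c["image"]); pickle.dump(c,open("w2.pkl","wb")); viewer(c); print(manip.state()["clock"])
E
python3 turn.py -89.3 -20
```

```text
90 [0.25, -0.35, -0.93] True
[-0.   0.6  0. ]
w 0.009862569155971208 [0.53106007 0.16829532 0.07939157]
[0.57115291 0.19718147 0.07929602] [-1.6 -0.2  6. ] 0.009682531012611656 7.7083
lens [0.52973455 0.21238214] r 0.027494356036186218
tab 132 [325.53787879 241.90151515] 0.09932659487278114 0.04211192974862302 -18.648193937910982 top 0.04306360824411321 -18.45412263762172
9.6
```

```bash
python3 - <<'E'
from h import *
manip.move_pose([.555,.206,.24],down(-111))
c=cap("wrist"); pickle.dump(c,open("w3.pkl","wb")); L=viewer(c); print(manip.state()["clock"])
K=np.array(c["intrinsics"]); q=c["T"][:3,:3].T@(np.array([*L,.072])-c["T"][:3,3]); u,v=(K@q/q[2])[:2].astype(int); print(u,v)
cv2.imwrite("pics/w3c.png",cv2.resize(c["image"][v-70:v+70,u-80:u+80],None,fx=4,fy=4,interpolation=cv2.INTER_NEAREST))
E
```

```text
lens [0.52976429 0.21192825] r 0.02749953232705593
mark 91 [322.51648352 144.74725275] 0.06377458783380133 -19.646084008291176
tab 177 [323.01694915 169.4180791 ] 0.09959752854310755 0.045031437558889637 -19.49569008949343 top 0.04461078707266026 -19.466798929803325
12.2583
323 205
```

View pics/w3c.png

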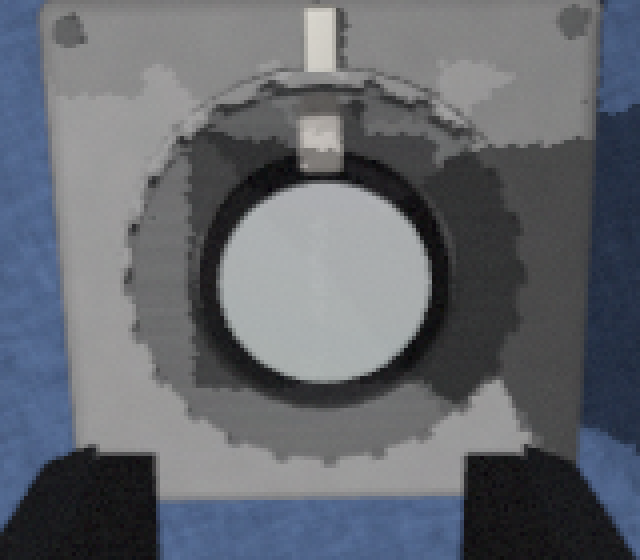

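The tab and mark coincide to within about 0.2° (mark at pixel (322,145), tab at (323,169)), so the collar is locked. Next is the tray.

```bash
python3 - <<'E'
from h import *
g=np.array([.478,-.209]);L=np.array([.5299,.2122])
for a in(103,-77):
    t=np.radians(13); e=L-.045*np.array([np.cos(t),np.sin(t)])
    js=[inverse_kinematics([*q,.15],down(a)) for q in(g,e)]; print(a,[None if j is None else np.round(j,2).tolist() for j in js])
a=103
manip.move_linear([.5,.1,.27]) 
x=np.array([-np.sin(np.radians(a)),np.cos(np.radians(a))])
manip.move_pose([*(g+.027*x),.24],down(a))
c=cap("wrist"); pickle.dump(c,open("w4.pkl","wb")); cv2.imwrite("pics/w4.png",c["image"]); print(manip.state()["clock"])
E
```

```text
103 [[-0.46, 0.05, 2.02, -0.0, 1.07, -2.26], [0.35, 0.06, 2.01, 0.0, 1.07, -1.45]]
-77 [[-0.46, 0.05, 2.02, -0.0, 1.07, 0.88], [0.35, 0.06, 2.01, -0.0, 1.07, 1.69]]
16.9167
```

View pics/w4.png

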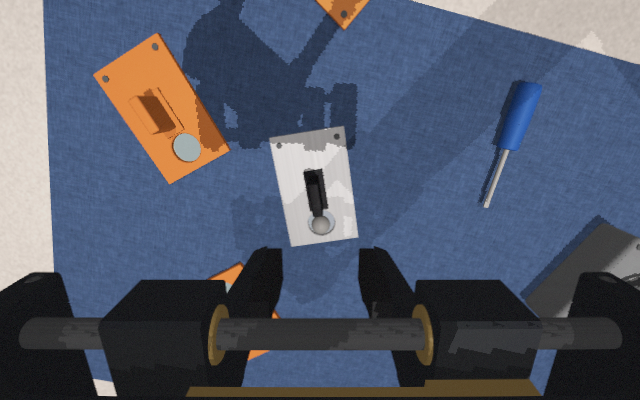

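The tray spans about (270,130) to (357,245), with the fin top near (313,185) and the ball at (320,223) in its pocket.

```bash
cat >> h.py <<'E'
def tray(c,g):
    P=deep(c); hsv=cv2.cvtColor(c["image"],cv2.COLOR_BGR2HSV)
    d=np.hypot(P[...,0]-g[0],P[...,1]-g[1])
    m=((hsv[...,1]<60)&(d<.11)&(P[...,2]>.0)&(P[...,2]<.06)).astype(np.uint8)
    m=cv2.morphologyEx(m,cv2.MORPH_OPEN,np.ones((3,3)))
    cn=max(cv2.findContours(m,0,2)[0],key=cv2.contourArea)
    q=plane(c,cn.reshape(-1,2),.008)[:,:2].astype(np.float32)
    r=cv2.minAreaRect(q*1000); b=cv2.boxPoints(r)/1000
    e=b[1]-b[0] if np.linalg.norm(b[1]-b[0])>np.linalg.norm(b[2]-b[1]) else b[2]-b[1]
    print("rect",r,"long dir",np.degrees(np.arctan2(e[1],e[0])))
    t=(P[...,2]>.044)&(P[...,2]<.06)&(d<.05); v,u=np.nonzero(t)
    q=plane(c,np.c_[u,v],.052)[:,:2].astype(np.float32); print("fin",cv2.minAreaRect(q*1000),len(q), np.median(P[t][:,2]))
E
python3 - <<'E'
from h import *
c=pickle.load(open("w4.pkl","rb")); tray(c,[.478,-.209])
c=pickle.load(open("top0.pkl","rb")); tray(c,[.478,-.209])
E
```

```text
rect ((476.8675231933594, -214.13385009765625), (146.56114196777344, 91.76725769042969), 22.013486862182617) long dir 22.013485
fin ((475.6808166503906, -213.67152404785156), (41.153499603271484, 12.175774574279785), 22.155345916748047) 375 0.05177310792094758
rect ((477.6219482421875, -213.27047729492188), (147.63011169433594, 92.66183471679688), 22.332284927368164) long dir 22.332293
fin ((476.7070617675781, -214.01824951171875), (39.43017578125, 12.493492126464844), 21.0764102935791) 93 0.050451845649923
```

```bash
python3 - <<'E'
from h import *
g=np.array([.4766,-.2138]);r=down(22.1-90)
manip.move_pose([*g,.13],r); manip.set_gripper(.04)
manip.move_linear([*g,.014],rate=.08)
s=manip.state(); print(np.round(s["contact_force"],1))
manip.set_gripper(0,force=45); s=manip.state(); z0=s["tool_pos"][2]; print(s["tool_pos"],s["gripper_width"],s["grasp_force"])
manip.move_linear([*g,.164],rate=.06)
t=np.radians(22.1); e=np.array([.5299,.2122])-.045*np.array([np.cos(t),np.sin(t)])
manip.move_linear([*e,.164],rate=.08)
manip.move_linear([*e,z0+.132],rate=.04); manip.dwell(.3)
s=manip.state(); print(s["tool_pos"],s["tcp_rot"],r,s["gripper_width"],s["grasp_force"],np.round(s["contact_force"],1),s["clock"],z0)
for n in("wrist","side","top"):
    c=cap(n); pickle.dump(c,open(n+"5.pkl","wb")); cv2.imwrite(f"pics/{n}5.png",c["image"])
E
```

```text
[ 0.7 -0.2 -0.2]
[ 0.47680113 -0.21399356  0.0141994 ] 0.011480891152123637 45.000010672956705
[0.48839292 0.19535898 0.14649451] [-3.08325995e+00 -6.02091545e-01 -8.41975901e-04] [3.08334846 0.6021351  0.        ] 0.011238832439909526 44.99995468184352 [-0.1 -0.7 -3.3] 30.6167 0.01419939998300403
```

View pics/wrist5.png

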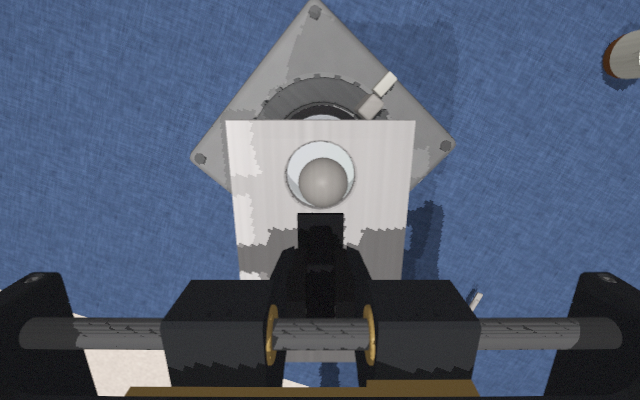

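View pics/side5.png

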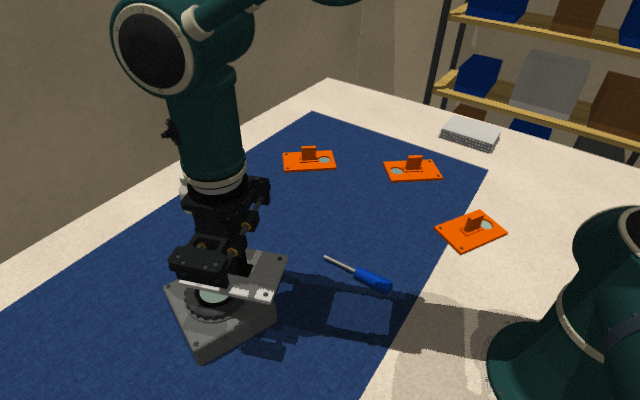

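The ball sits in the pocket, with the rim centred at about (320,174), and the collar tab still lines up with its mark at (371,104). I'll measure the tray's tilt, height and pocket position next.

```bash
python3 - <<'E'
from h import *
for n in("wrist","side"):
    c=pickle.load(open(n+"5.pkl","rb")); P=deep(c); hsv=cv2.cvtColor(c["image"],cv2.COLOR_BGR2HSV)
    d=np.hypot(P[...,0]-.488,P[...,1]-.195)
    m=(abs(P[...,2]-.14)<.012)&(d<.09)&(hsv[...,1]<60)&(hsv[...,2]>60); p=P[m]
    for _ in range(4):
        k=np.linalg.lstsq(np.c_[p[:,:2]-[.53,.212],np.ones(len(p))],p[:,2],rcond=None)[0]
        r=p[:,2]-np.c_[p[:,:2]-[.53,.212],np.ones(len(p))]@k; p=p[abs(r)<max(2*r.std(),.001)]
    print(n,len(p),"slope deg",np.degrees(k[:2]),"top z",k[2],"std",r.std())
    if n=="wrist":
        h=cv2.convexHull(np.argwhere(m)[:,::-1].astype(np.int32)).reshape(-1,2)
        # front edge and rim: pocket rim pixels by eye extents
        q=plane(c,[(286,174),(355,174),(320,141),(320,208)],.14)[:,:2]; print(q,(q[0]+q[1])/2,(q[2]+q[3])/2)
        e=plane(c,[(226,121),(415,121)],.14)[:,:2]; print("edge",e,e.mean(0)-.0275*np.array([np.cos(np.radians(22.1)),np.sin(np.radians(22.1))]))
E
```

```text
wrist 18800 slope deg [0.03488336 0.01916794] top z 0.14016450298334354 std 0.0005139658704226891
[[0.52460845 0.22956269]
 [0.53761997 0.19764683]
 [0.54610432 0.21998499]
 [0.51437685 0.20705247]] [0.53111421 0.21360476] [0.53024058 0.21351873]
edge [[0.53798415 0.2648274 ]
 [0.5718344  0.18180345]] [0.52942974 0.21296926]
side 1917 slope deg [-0.01606852  0.24056984] top z 0.14075068327497187 std 0.0007305278932852545
```

```bash
python3 -c "
from h import *
print(np.abs(manip.state()['joint_velocities']).max(), order.close_job())"
```

```text
the job is handed in; nothing more can be done
0.0014325896460429522 None
```

The job is handed in, result not reported back: the collar tab measured within about 0.2° of its mark, and the arm holds the tray still and level with the ball in its pocket, about 1 mm off centre over the lens and about 60 mm above the glass.

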